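Snug the filler plug of the dough roller's drive case

ROBOT

A 7-joint arm with a two-finger parallel gripper is mounted at the origin on the work surface. World frame = base frame: x ahead of the robot, y to its left, z up, the work surface at z = 0. Lengths are in mm, angles in rad, forces in N, time in s.
With the tool pointing down it reaches from about 400 to 875 mm from the base axis. Payload 4.4 kg.
Tool frame: the origin (TCP) lies at the very end of the fingers, on their centre line; the grasp point (between the pads) lies 19 mm behind it; z points along the fingers, y is the line along which they close (so a half turn about z gives the same grasp; the last joint's range is limited). The gripper opens to 85 mm and grips with 20 to 120 N. Pads are 22 mm wide; open, the fingers measure 114 mm over their backs; the gripper's body (76 mm by 85 mm) begins 54 mm behind the grasp point. The pads swing forward as they close: fully open they stand 13 mm farther back than shut.
Start: joints at [1.16, 0.628, 0.038, 1.517, -0.027, 0.996, -0.02], TCP at [219.733, -611.748, 231.313] pointing down, gripper open.
Joint ranges: [-3.06, 3.06], [-0.37, 2.12], [-1.25, 1.32], [0.18, 2.47], [-1.1, 4.24], [0.23, 1.98], [-2.94, 2.94]. Speed limits (rad/s): [2.57, 2.57, 3.14, 3.14, 3.14, 3.14, 3.14].

INTERFACE

Orientations are given as [roll, pitch, yaw] about the fixed x, y, z axes, in that order (R = Rz(yaw) Ry(pitch) Rx(roll)).
In Python, from cell import sensors, get_image, camera_params, order gives the robot as it stands.
- The arm moves only by the shell command python3 -m inch 'ROWS' [OPENING]. ROWS is JSON, a list that holds one entry, the list of rows, each a list of 4 numbers: the shift along the tool's x, y, z in cm, then the turn about the tool's z in degrees. A call has 1 to 8 rows; each row is the pose to reach, as a shift and turn from the pose commanded when the call began, along the tool's axes at that moment; what a row does not reach only later rows make up. A row lasts 1/12 s, in which the tool goes at most 41.7 mm and 7.16 degrees, less where a joint would pass 70% of its speed; a pose out of reach is approached as far as the arm can. A call with a gripper value outside its range is refused whole. OPENING is the finger opening in cm, from 0 to 8.54, set as the call begins (- or left out, the last holds). The fingers move at their own pace and stop on an object; the grip force is fixed at half the most. Time passes only in rows, so rows that repeat a pose let the fingers close. It gives the time, the measured TCP pose, the force, the opening and the grip force at its end, in the units of the state.
- sensors.read_state(): the state, without advancing time (a new reading comes with each control period).
- get_image(name): name is "scene" or "top"; returns the picture (420x560x3 uint8, blue, green, red); there is no depth.
- camera_params(name): a dict with "mtx" (3x3 intrinsics, pixels), "rvec" (rotation vector, rad) and "tvec" (3), from world to camera coordinates, as OpenCV has them. Camera axes: x right, y down, z forward; pixel columns grow to the right and rows downward; lengths in mm; the calibration is good to about 2 mm. A picture is of the moment at which its call begins. camera_params takes no time and is no camera call.
- order.finish_job(): hands the job in; it is judged then, once.
The state is a dict: "clock": time; "qpos": joint angles; "qd": joint speeds; "tau": joint torques, N m; "eef_pos": TCP position; "tool_rot": TCP orientation; "force": force on the tool from outside, world axes, zero at the start; "torque": the same for the moment, N m; "width": finger opening in mm; "gripper_force": force on a finger pad.
Only numpy, scipy, OpenCV 4.12 (cv2) and the standard library are available. Lean on these libraries where they do the work, as an engineer would, in place of code of your own. Each camera call takes 0.05 s, during which the arm holds its last target. There are 200 camera calls.

TASK

The brass wing plug in the top of the grey drive case is only loosely started: screw it in clockwise until its taper goes properly snug, but do not over-tighten it, or the casting cracks. Then gently fold the red flap guard fully shut over it, let go, and leave the other things on the bench alone.

Things in the scene. Friction and masses are not known exactly. Their poses are not given: they have to be found in the camera images.
- gearcase: grey cast drive case bolted to the bench, 180 (x) x 260 (y) x 70 mm tall; origin: centre of its underside, on the bench, z up. A blue motor on its -y end reaches to y = -242 mm, 88 mm tall. Two guard-hinge posts, 14 x 16 mm, stand at x = +-36, y = +75 mm, to 138 mm above the bench. The plug's vertical axis is at x = 0, y = -30 mm.
- boss_top (a point): where the plug's axis meets the top of the fixed dark steel boss, 48 mm across, that the plug screws into: 82 mm above the bench
- plug: brass wing plug with a hidden tapered thread. Origin: on its vertical axis, at the boss's top; z up. Its wing is a flat-sided bar along the plug's x, 44 mm long, 14 mm thick (y), 6 to 40 mm above the origin; red mark on top at the +x end; round collar of 27 mm below. Clockwise from above tightens; it sinks too little to see. A grip of 40 to 60 N on the flats holds.
- plug_grip (a point): mid-height grip point of the wing, on the axis, 28 mm above the plug's origin. Feel: loose, it turns at 0.04 N m; after 0.7 to 3.3 rad (unknown, not visible) the taper bites: the moment rises to 0.20 N m within 0.07 rad of springy twist, then by 0.4 N m per further rad. Snug: 0.25 to 0.38 N m; the casting cracks at 0.46 N m, 0.65 rad past the bite. It stays put when let go, but can be turned back.
- thread (a joint): how deep the plug's thread has run in, m: 0.02 mm per rad of turning, hidden inside; 0.068 mm when the taper bites. Far below the reading's noise, so of no use for stopping: feel the moment.
- taper (a joint): how far the taper has wedged in past the bite, m: 0.02 mm per rad, hidden inside; 0 until it bites. Also far below the reading's noise.
- guard (a joint): hinge of the red sheet-steel flap guard, rad: 0 = shut (level above the plug), positive = open; starts standing open at 1.70 to 2.0, leaning away from the plug; end stops at 0 (rigid: come down on it slowly) and 2.05. Stiff hinge: it stays wherever it is left and takes about 0.13 N m (plus its weight, 120 g) to move.
- guard_hinge (a point): middle of the guard's hinge line, 134 mm above the bench, at x = 0, y = +65 mm in the case's frame; the line runs along the case's x. The guard is a flat plate 92 mm wide (along the hinge), 140 mm long, 5 mm thick, centred on the hinge line; shut, it reaches from the hinge towards the case's -y, its underside 131 mm above the bench.
- guard_edge (a point): middle of the guard's free edge, 140 mm from the hinge line; a 14 mm lip is bent there towards the plug's side (down when shut)
- spare_plug: bystander: spare brass plug lying ready on the case deck, 40 mm tall, origin under its centre
- oil: bystander: amber oil bottle, 60 mm across, 170 mm tall, origin under its centre
- brush: bystander: hand brush lying on the bench
- wrench: bystander: steel wrench lying on the bench
- bowl: bystander: wooden bowl, 160 mm across, 60 mm tall, origin under its centre
- jug: bystander: white mug, 84 mm across, 110 mm tall, origin under its centre
- scraper: bystander: steel dough scraper with wooden grip, lying flat, 110 mm

How it is judged:
By the outcome, as a careful person would: the job done as asked, in the order asked, and still so for the second after the job is handed in, with the robot touching nothing.
It also fails if it takes over 72 s, if anything falls off the work surface, if the arm or the gripper's body presses on something with over 40 N, if the wrist force passes 120 N, or if a joint passes its speed limit or range.

## Working session

There is one attempt and no reset: what is moved stays moved. The work goes in short steps, Python scripts to look and compute and a shell command to move; the robot and the scene stay as the last step left them, time stands still between calls to the robot, and variables do not carry over. Pictures are saved under pics/ and viewed, at most 10 in all, crops included, and the job is handed in when it is done.

```bash
ls; mkdir -p pics
python3 - <<'E'
from cell import sensors,get_image,camera_params
import cv2
s=sensors.read_state();print({k:s[k] for k in('clock','eef_pos','tool_rot','force','torque','width')})
for n in('scene','top'):
    cv2.imwrite(f'pics/{n}0.png',get_image(n));p=camera_params(n);print(n,p)
E
```

```text
pics
{'clock': 0.0, 'eef_pos': array([ 219.51882521, -611.13269204,  230.3868682 ]), 'tool_rot': array([-3.13967214e+00,  3.62105114e-06,  3.44743808e-01]), 'force': array([-0.71583602,  0.40516736, -0.86749448]), 'torque': array([-0.02258053,  0.0531134 , -0.01748677]), 'width': 85.30988071803525}
scene {'mtx': array([[487.38837719,   0.        , 280.17561292],
       [  0.        , 487.38837719, 208.10199006],
       [  0.        ,   0.        ,   1.        ]]), 'rvec': array([ 2.1098004 ,  1.06236685, -0.49623428]), 'tvec': array([-280.8360523 , -171.31171092, 1814.68924962])}
top {'mtx': array([[435.34895227,   0.        , 276.7637376 ],
       [  0.        , 435.34895227, 210.96369743],
       [  0.        ,   0.        ,   1.        ]]), 'rvec': array([ 2.12655138, -2.18543235,  0.11954521]), 'tvec': array([  13.4727364 ,  494.07357163, 1592.1145877 ])}
```

View pics/scene0.png

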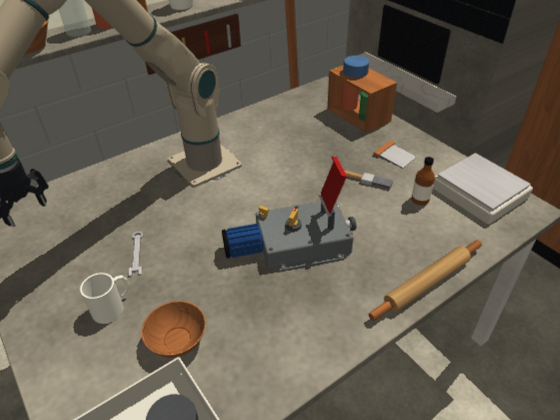

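View pics/top0.png

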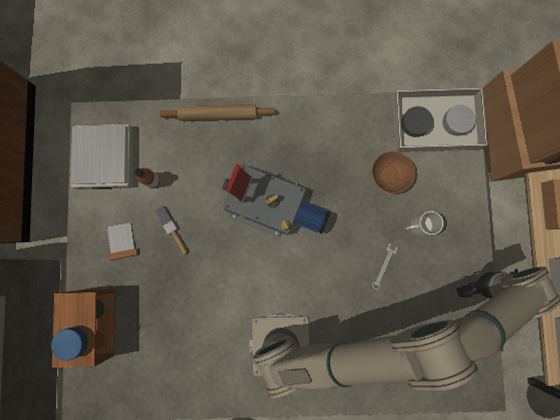

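The case is near top px (265,200) with its motor to the lower right at (312,217), the wing plug at (271,200), the spare at (285,225) and the red guard at (238,182). I'll crop closer.

Run:
```python
import cv2,numpy as np
a=cv2.imread('pics/top0.png')[150:250,210:340];b=cv2.imread('pics/scene0.png')[150:280,215:365]
a=cv2.resize(a,(780,600),interpolation=cv2.INTER_CUBIC);b=cv2.resize(b,(690,598),interpolation=cv2.INTER_CUBIC)
cv2.imwrite('pics/ca.png',a);cv2.imwrite('pics/cb.png',b)
```

```text
(no output)
```

View pics/ca.png

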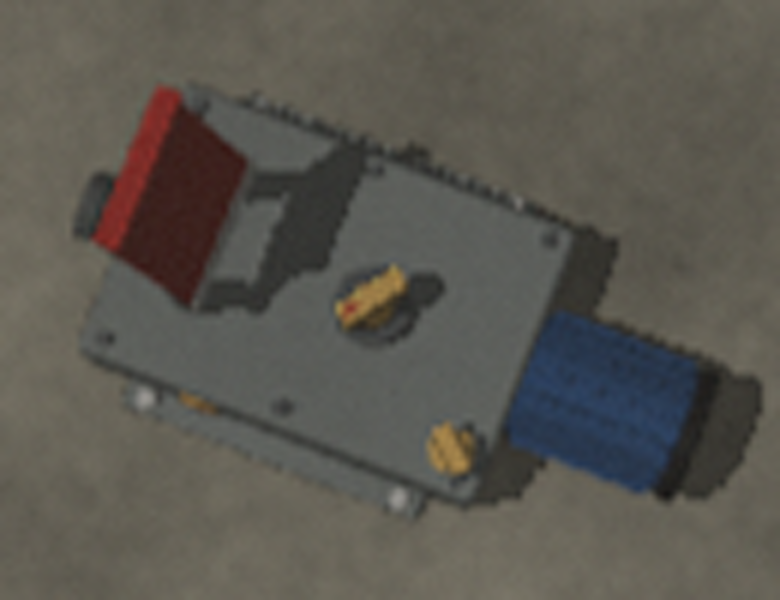

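View pics/cb.png

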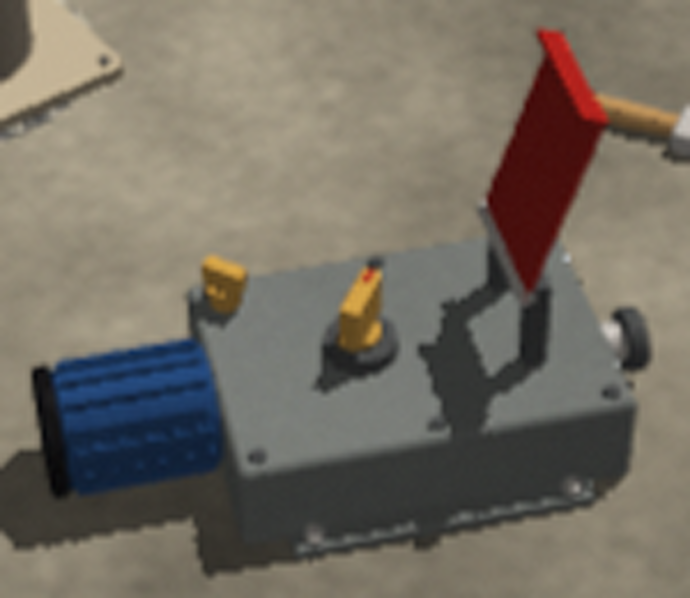

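Crop a (6x, offset 210,150): wing top centre is at (372,295), red end at (347,312). Deck corners are (572,232), (470,500), (82,348) and (190,85), and the guard leans away over the left end. Crop b (4.6x, offset 215,150): wing top is at about (366,283), with the red mark at the far end (371,272).

```bash
cat > geo.py <<'E'
import numpy as np,cv2
from cell import camera_params
def ray(n,uv,z):
    p=camera_params(n);R=cv2.Rodrigues(p['rvec'])[0];t=p['tvec']
    d=R.T@np.linalg.inv(p['mtx'])@[*uv,1];c=-R.T@t
    return c+d*(z-c[2])/d[2]
def proj(n,P):
    p=camera_params(n);return cv2.projectPoints(np.float64(P).reshape(-1,1,3),p['rvec'],p['tvec'],p['mtx'],None)[0][:,0]
A=lambda u,v:(210+(u+.5)/6-.5,150+(v+.5)/6-.5)
B=lambda u,v:(215+(u+.5)/4.6-.5,150+(v+.5)/4.6-.5)
E
python3 - <<'E'
from geo import *
c={k:ray('top',A(*p),70)for k,p in dict(fr=(572,232),nr=(470,500),nl=(82,348),fl=(190,85)).items()}
for k,v in c.items():print(k,v.round(1))
print('sides',[np.linalg.norm(c[a]-c[b]).round(1) for a,b in(('fr','nr'),('nl','fl'),('fr','fl'),('nr','nl'))])
ctr=sum(c.values())/4; m=(c['fl']-c['fr'])+(c['nl']-c['nr']);th=np.arctan2(m[1],m[0])-np.pi/2
print('ctr',ctr,'yaw',th,'plug pred',ctr[:2]+np.array([np.sin(th)*30,-np.cos(th)*30]))
w=[ray('top',A(*p),122) for p in((335,305),(400,262),(408,285),(345,328))]
print('wing c top',sum(w)/4,[x.round(1) for x in w]);r=(w[0]+w[3]-w[1]-w[2]);print('yaw wing',np.arctan2(r[1],r[0]),np.linalg.norm(r)/2)
print('wing scene',ray('scene',B(363,287),122),ray('scene',B(371,272),122))
# scene deck corners
for p in((230,455),(635,402)):print(ray('scene',B(*p),70))
# guard tip corners: fit angle
def W(P):
    R=np.array([[np.cos(th),-np.sin(th)],[np.sin(th),np.cos(th)]]);P=np.array(P);return np.r_[R@P[:2]+ctr[:2],P[2]]
for a in(1.7,1.8,1.9,2.0):
    P=[W([x,65-140*np.cos(a),134+140*np.sin(a)]) for x in(-46,46)]
    print(a,[((q-[210,150])*6).round() for q in proj('top',P)],[((q-[215,150])*4.6).round() for q in proj('scene',P)],P[0].round())
E
```

```text
fr [ 570.  -105.3   70. ]
nr [408.5 -38.4  70. ]
nl [507.2 194.   70. ]
fl [668.1 125.7  70. ]
sides [np.float64(174.8), np.float64(174.7), np.float64(251.0), np.float64(252.5)]
ctr [538.46158769  44.02358468  70.        ] yaw -0.40138886195048595 plug pred [526.7406719   16.40800696]
wing c top [527.0265846   16.43356177 122.        ] [array([521.7,  38.3, 122. ]), array([ 5.461e+02, -5.000e-01,  1.220e+02]), array([532.3,  -4.8, 122. ]), array([507.9,  32.8, 122. ])]
yaw wing 2.139881202103316 45.36510419805994
wing scene [523.66514087  17.96914984 122.        ] [515.51419934  30.56382185 122.        ]
[ 550.95507106 -106.22043309   70.        ]
[667.95415612 123.70999816  70.        ]
1.7 [array([133., 254.]), array([198.,  96.])] [array([523.,  27.]), array([570., 118.])] [529. 138. 273.]
1.8 [array([110., 246.]), array([175.,  88.])] [array([544.,  27.]), array([592., 118.])] [534. 151. 270.]
1.9 [array([ 87., 238.]), array([152.,  80.])] [array([565.,  29.]), array([614., 119.])] [539. 163. 266.]
2.0 [array([ 66., 231.]), array([131.,  74.])] [array([584.,  32.]), array([634., 123.])] [544. 175. 261.]
```

The case fit is consistent: yaw −0.40, plug at (527, 16.5), and the wing's red end at yaw 2.14. The guard is at about 1.8 rad. I'll travel above the plug now.

```bash
python3 -m inch '[[[2.4,-2.3,0,0],[4.8,-4.6,0,0],[7.2,-6.9,0,0],[9.5,-9.2,0,0],[11.9,-11.6,0,0],[14.3,-13.9,0,0],[16.7,-16.2,0,0]]]' 6
python3 -m inch '[[[2.4,-2.3,0,0],[4.8,-4.6,0,0],[7.2,-6.9,0,0],[9.5,-9.2,0,0],[11.9,-11.6,0,0],[14.3,-13.9,0,0],[16.7,-16.2,0,0]]]'
python3 -m inch '[[[2.4,-2.3,0,0],[4.8,-4.6,0,0],[7.2,-6.9,0,0],[9.5,-9.2,0,0],[11.9,-11.6,0,0],[14.3,-13.9,0,0],[16.7,-16.2,0,0],[16.7,-16.2,0,0]]]'
python3 -c "
from cell import sensors;s=sensors.read_state();print(s['qpos'].round(3),s['eef_pos'],s['tool_rot'])"
```

```text
clock: 0.68
eef_pos: [322.4, -401.1, 231.1]
tool_rot: [-3.141, 0.0, 0.345]
force: [0.9, -0.5, -0.4]
width: 60.0
gripper_force: 0.0
clock: 1.27
eef_pos: [424.8, -192.3, 231.2]
tool_rot: [-3.141, 0.0, 0.345]
force: [0.3, -1.4, 0.2]
width: 59.9
gripper_force: 0.0
clock: 1.93
eef_pos: [529.7, 23.2, 231.2]
tool_rot: [-3.138, -0.004, 0.354]
force: [0.1, 0.1, 0.2]
width: 60.1
gripper_force: 0.0
[-0.067  0.455 -0.039  1.853  0.017  0.83  -1.329] [529.65365719  23.22705811 231.17860562] [-3.13786848 -0.00433771  0.35436073]
```

```bash
python3 -m inch '[[[0,0,0,-6.8],[0,0,0,-13.6],[0,0,0,-20.4],[0,0,0,-27.2],[0,0,0,-34],[0,0,0,-40.8],[0,0,0,-47.6],[0,0,0,-54.4]]]'
python3 -m inch '[[[0,0,0,-6.8],[0,0,0,-13.6],[0,0,0,-20.4],[0,0,0,-27.2],[0,0,0,-34],[0,0,0,-40.8],[0,0,0,-47.6],[0,0,0,-47.6]]]' 5
python3 - <<'E'
from cell import sensors,get_image
from geo import *
s=sensors.read_state();print(s['qpos'].round(3),s['eef_pos'],s['tool_rot'],s['force'],s['torque'])
b=get_image('scene')[150:280,215:365];a=get_image('top')[165:235,225:315]
b=cv2.resize(b,(450,390),interpolation=cv2.INTER_CUBIC)
a=cv2.resize(a,(350,272),interpolation=cv2.INTER_CUBIC)
o=np.zeros((390,800,3),np.uint8);o[:,:450]=b;o[:272,450:]=a
cv2.imwrite('pics/c2.png',o)
E
```

```text
clock: 2.6
eef_pos: [526.6, 14.7, 231.0]
tool_rot: [-3.141, 0.0, 1.3]
force: [-0.2, 0.6, -0.2]
width: 60.1
gripper_force: 0.0
clock: 3.27
eef_pos: [526.6, 14.6, 230.9]
tool_rot: [-3.141, -0.001, 2.128]
force: [0.2, -0.1, 0.1]
width: 50.2
gripper_force: 0.0
[ 0.274  0.494 -0.52   1.849  0.31   0.88   0.163] [526.62735883  14.59820287 230.94197844] [-3.14100819e+00 -7.38728649e-04  2.12762218e+00] [ 0.24069161 -0.14769176  0.10864838] [0.0184003  0.00654023 0.00704742]
```

```bash
python3 -m inch '[[[0.15,0.15,1.5,0],[0.15,0.15,3.5,0],[0.15,0.15,5.5,0],[0.15,0.15,7.5,0],[0.15,0.15,9,0],[0.15,0.15,10,0],[0.15,0.15,10.5,0]]]'
python3 -m inch '[[[0,0,1,0],[0,0,2,0],[0,0,3,0],[0,0,3.4,0],[0,0,3.4,0]]]'
python3 - <<'E'
from cell import sensors,get_image
from geo import *
s=sensors.read_state();print(s['qpos'].round(3),s['eef_pos'],s['tool_rot'],s['force'],s['torque'])
b=cv2.resize(get_image('scene')[160:260,230:360],(780,600),interpolation=cv2.INTER_CUBIC)
cv2.imwrite('pics/c3.png',b)
E
```

```text
clock: 3.95
eef_pos: [526.8, 16.9, 125.0]
tool_rot: [-3.14, -0.001, 2.123]
force: [0.1, -0.3, -0.2]
width: 49.9
gripper_force: 0.0
clock: 4.37
eef_pos: [526.8, 17.0, 91.3]
tool_rot: [-3.14, -0.001, 2.125]
force: [0.2, -0.1, -0.5]
width: 50.1
gripper_force: 0.0
[ 0.172  0.69  -0.39   1.972  0.466  0.569  0.018] [526.82353941  16.95078247  91.30811608] [-3.13997824e+00 -7.30116808e-04  2.12497006e+00] [ 0.16605688 -0.08041647 -0.4959844 ] [0.01715148 0.04863263 0.05525071]
```

View pics/c3.png

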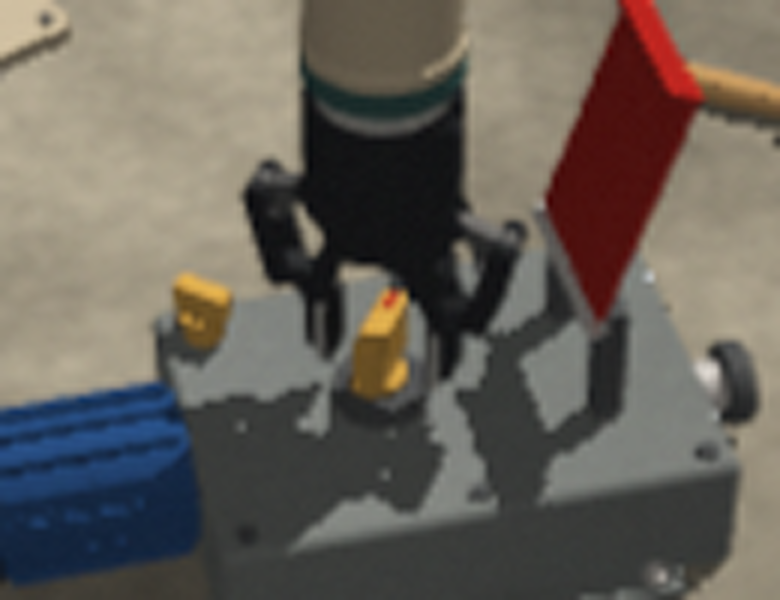

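The fingers straddle the wing, at about px (380,340) in the crop, with similar gaps either side. Closing on it.

```bash
python3 -m inch '[[[0,0,0,0],[0,0,0,0],[0,0,0,0],[0,0,0,0],[0,0,0,0],[0,0,0,0]]]' 0
cat > tz.py <<'E'
import sys
from cell import sensors
s=sensors.read_state();t=s['torque'];p=s['eef_pos'];f=s['force']
# moment moved to plug axis cross-check
m=t[2]
print('t %.2f tz %.3f F %s pos %s yaw %.3f w %.1f q7 %.2f'%(s['clock'],m,f.round(1),p.round(1),s['tool_rot'][2],s['width'],s['qpos'][6]),t.round(3))
sys.exit(abs(m)>float(sys.argv[1]) if len(sys.argv)>1 else 0)
E
python3 tz.py; python3 -m inch '[[[0,0,0,0]]]'>/dev/null; python3 tz.py;python3 -m inch '[[[0,0,0,0]]]'>/dev/null; python3 tz.py
```

```text
clock: 4.92
eef_pos: [525.5, 15.6, 92.8]
tool_rot: [-3.137, 0.001, 2.124]
force: [-4.9, -1.7, 6.0]
width: 13.1
gripper_force: 59.5
t 4.92 tz -0.018 F [-4.9 -1.7  6. ] pos [525.5  15.6  92.8] yaw 2.124 w 13.1 q7 0.02 [-0.515  1.018 -0.018]
t 5.00 tz 0.050 F [-5.1 -2.   7.1] pos [525.5  15.6  92.8] yaw 2.124 w 13.1 q7 0.02 [-0.496  1.025  0.05 ]
t 5.08 tz 0.073 F [-4.2 -1.3  7.2] pos [525.5  15.6  92.8] yaw 2.124 w 12.8 q7 0.02 [-0.472  1.001  0.073]
```

```bash
python3 -m inch '[[[-0.05,-0.18,-0.15,0],[-0.05,-0.18,-0.15,0],[-0.05,-0.18,-0.15,0]]]'>/dev/null
for i in 1 2 3 4 5 6; do python3 -m inch '[[[0,0,0,0]]]'>/dev/null; python3 tz.py; done
```

```text
t 5.42 tz -0.010 F [ -1.1  -0.  -11.5] pos [525.4  15.5  93.1] yaw 2.125 w 12.7 q7 0.02 [ 0.011 -0.014 -0.01 ]
t 5.50 tz -0.003 F [ -0.5   0.4 -12.4] pos [525.3  15.5  93.2] yaw 2.125 w 13.0 q7 0.02 [ 0.016  0.029 -0.003]
t 5.58 tz 0.036 F [ -0.7   0.4 -13.6] pos [525.4  15.5  93.2] yaw 2.125 w 13.3 q7 0.02 [0.013 0.063 0.036]
t 5.67 tz 0.001 F [ -0.8  -0.7 -14.8] pos [525.4  15.5  93.2] yaw 2.125 w 13.2 q7 0.02 [-0.018  0.072  0.001]
t 5.75 tz 0.009 F [ -1.5   0.6 -16.3] pos [525.4  15.5  93.2] yaw 2.125 w 12.5 q7 0.02 [0.032 0.121 0.009]
t 5.83 tz 0.033 F [ -1.3   0.6 -17.4] pos [525.4  15.5  93.2] yaw 2.125 w 13.1 q7 0.02 [-0.002  0.18   0.033]
```

```bash
python3 -m inch '[[[0,0,0.05,3],[0,0,0.05,6],[0,0,0.05,9],[0,0,0.05,12],[0,0,0.05,15],[0,0,0.05,18]]]'>/dev/null; python3 tz.py
python3 -m inch '[[[0,0,0,3],[0,0,0,6],[0,0,0,9],[0,0,0,12],[0,0,0,15],[0,0,0,18]]]'>/dev/null; python3 tz.py
python3 -m inch '[[[0,0,0,0]]]'>/dev/null;python3 tz.py;python3 -m inch '[[[0,0,0,0]]]'>/dev/null;python3 tz.py
```

```text
t 6.33 tz 0.070 F [ -4.   -0.8 -12.3] pos [524.8  15.2  93.2] yaw 1.808 w 13.2 q7 -0.21 [-0.164  0.656  0.07 ]
t 6.83 tz 0.107 F [ -4.9  -2.1 -11.1] pos [524.1  15.1  93.1] yaw 1.494 w 13.1 q7 -0.42 [-0.244  0.853  0.107]
t 6.92 tz 0.023 F [ -5.8  -1.2 -11. ] pos [524.2  15.1  93.1] yaw 1.496 w 13.2 q7 -0.42 [-0.357  1.093  0.023]
t 7.00 tz 0.053 F [-4.8 -1.2 -9.7] pos [524.2  15.2  93.1] yaw 1.498 w 12.8 q7 -0.42 [-0.389  1.166  0.053]
```

```bash
python3 -m inch '[[[0,-0.1,0,2.5],[0,-0.11,0,5],[0,-0.12,0,7.5],[0,-0.13,0,10],[0,-0.13,0,10]]]'>/dev/null; python3 tz.py .14 &&
python3 -m inch '[[[0,0,0,2.5],[0,-0.01,0,5],[0,-0.02,0,7.5],[0,-0.03,0,10],[0,-0.03,0,10]]]'>/dev/null && python3 tz.py .14 &&
python3 -m inch '[[[0,0,0,2.5],[0,-0.01,0,5],[0,-0.02,0,7.5],[0,-0.03,0,10],[0,-0.03,0,10]]]'>/dev/null && python3 tz.py .14 &&
python3 -m inch '[[[0,0,0,2.5],[0,-0.01,0,5],[0,-0.02,0,7.5],[0,-0.03,0,10],[0,-0.03,0,10]]]'>/dev/null && python3 tz.py .14 &&
python3 -m inch '[[[0,0,0,2.5],[0,-0.01,0,5],[0,-0.02,0,7.5],[0,-0.03,0,10],[0,-0.03,0,10]]]'>/dev/null && python3 tz.py .14
```

```text
t 7.42 tz -0.011 F [ -4.2  -2.4 -10.7] pos [523.7  15.2  93.1] yaw 1.323 w 13.2 q7 -0.54 [-0.562  0.933 -0.011]False
```

```bash
sed -i 's/^sys.exit(\(.*\))$/sys.exit(int(\1))/' tz.py
python3 -m inch '[[[0,0,0,2.5],[0,-0.01,0,5],[0,-0.02,0,7.5],[0,-0.03,0,10],[0,-0.03,0,10]]]'>/dev/null && python3 tz.py .14 &&
python3 -m inch '[[[0,0,0,2.5],[0,-0.01,0,5],[0,-0.02,0,7.5],[0,-0.03,0,10],[0,-0.03,0,10]]]'>/dev/null && python3 tz.py .14 &&
python3 -m inch '[[[0,0,0,2.5],[0,-0.01,0,5],[0,-0.02,0,7.5],[0,-0.03,0,10],[0,-0.03,0,10]]]'>/dev/null && python3 tz.py .14 &&
python3 -m inch '[[[0,0,0,2.5],[0,-0.01,0,5],[0,-0.02,0,7.5],[0,-0.03,0,10],[0,-0.03,0,10]]]'>/dev/null && python3 tz.py .14
```

```text
t 7.83 tz -0.008 F [ -3.4  -2.6 -11. ] pos [523.3  15.3  93.1] yaw 1.148 w 13.1 q7 -0.66 [-0.606  0.935 -0.008]
t 8.25 tz 0.163 F [ -5.1  -2.4 -11.1] pos [523.   15.5  93.1] yaw 0.975 w 13.2 q7 -0.78 [-0.643  1.037  0.163]
```

```bash
for i in 1 2 3 4 5 6; do python3 -m inch '[[[0,0,0,0]]]'>/dev/null; python3 tz.py; done
```

```text
t 8.33 tz 0.197 F [ -5.1  -2.4 -10.9] pos [523.   15.5  93.1] yaw 0.976 w 12.9 q7 -0.78 [-0.687  0.984  0.197]
t 8.42 tz 0.203 F [ -4.6  -2.6 -10.6] pos [523.   15.4  93.1] yaw 0.976 w 13.1 q7 -0.78 [-0.666  1.022  0.203]
t 8.50 tz 0.161 F [ -4.8  -2.6 -10.6] pos [523.   15.5  93.1] yaw 0.977 w 12.9 q7 -0.78 [-0.649  0.974  0.161]
t 8.58 tz 0.203 F [ -4.5  -2.7 -10.3] pos [523.   15.5  93.2] yaw 0.977 w 13.3 q7 -0.78 [-0.654  1.035  0.203]
t 8.67 tz 0.204 F [ -3.9  -3.2 -10.4] pos [523.   15.5  93.2] yaw 0.976 w 13.2 q7 -0.78 [-0.642  0.984  0.204]
t 8.75 tz 0.190 F [ -4.6  -2.3 -10.3] pos [523.   15.5  93.1] yaw 0.977 w 12.9 q7 -0.78 [-0.603  1.01   0.19 ]
```

```bash
python3 -m inch '[[[0,0,0,1.5],[0,-0.01,0,3],[0,-0.02,0,4.5],[0,-0.02,0,6],[0,-0.03,0,7.5],[0,-0.03,0,9],[0,-0.03,0,9]]]'>/dev/null
for i in 1 2 3 4 5 6 7 8; do python3 -m inch '[[[0,0,0,0]]]'>/dev/null; python3 tz.py; done
```

```text
t 9.42 tz 0.255 F [ -5.3  -2.3 -10.7] pos [522.7  15.7  93.1] yaw 0.820 w 12.8 q7 -0.88 [-0.735  1.064  0.255]
t 9.50 tz 0.274 F [ -5.1  -2.6 -10.5] pos [522.7  15.7  93.1] yaw 0.820 w 12.7 q7 -0.88 [-0.699  1.019  0.274]
t 9.58 tz 0.262 F [ -4.6  -3.2 -10. ] pos [522.7  15.7  93.1] yaw 0.820 w 13.2 q7 -0.88 [-0.715  1.058  0.262]
t 9.67 tz 0.278 F [ -4.8  -2.3 -10.6] pos [522.7  15.7  93.1] yaw 0.820 w 12.9 q7 -0.88 [-0.706  1.016  0.278]
t 9.75 tz 0.278 F [ -4.4  -2.8 -10.5] pos [522.7  15.7  93.1] yaw 0.820 w 12.8 q7 -0.88 [-0.704  1.043  0.278]
t 9.83 tz 0.339 F [ -4.3  -3.  -10.3] pos [522.7  15.7  93.1] yaw 0.820 w 12.9 q7 -0.88 [-0.712  1.056  0.339]
t 9.92 tz 0.268 F [-4.5 -2.4 -9.9] pos [522.7  15.7  93.1] yaw 0.820 w 12.9 q7 -0.88 [-0.722  1.007  0.268]
t 10.00 tz 0.200 F [ -4.5  -3.  -11. ] pos [522.7  15.7  93.1] yaw 0.820 w 13.2 q7 -0.88 [-0.688  1.021  0.2  ]
```

```bash
python3 -m inch '[[[0,0,0,1.5],[0,-0.01,0,3],[0,-0.02,0,4.5],[0,-0.02,0,6],[0,-0.02,0,6]]]'>/dev/null
for i in 1 2 3 4 5 6 7 8; do python3 -m inch '[[[0,0,0,0]]]'>/dev/null; python3 tz.py; done
```

```text
t 10.50 tz 0.268 F [ -4.4  -3.  -10.6] pos [522.5  15.9  93.2] yaw 0.715 w 12.9 q7 -0.95 [-0.757  1.045  0.268]
t 10.58 tz 0.297 F [ -4.5  -3.5 -10.2] pos [522.5  15.9  93.1] yaw 0.715 w 12.6 q7 -0.95 [-0.751  1.073  0.297]
t 10.67 tz 0.292 F [ -4.1  -3.2 -10.7] pos [522.5  15.8  93.1] yaw 0.715 w 13.0 q7 -0.95 [-0.717  1.064  0.292]
t 10.75 tz 0.240 F [ -5.1  -2.7 -10.3] pos [522.5  15.8  93.1] yaw 0.715 w 12.7 q7 -0.95 [-0.686  1.071  0.24 ]
t 10.83 tz 0.288 F [ -4.1  -2.4 -10.7] pos [522.5  15.9  93.1] yaw 0.715 w 13.4 q7 -0.95 [-0.745  1.072  0.288]
t 10.92 tz 0.266 F [ -4.5  -3.2 -11.2] pos [522.5  15.8  93.1] yaw 0.715 w 13.1 q7 -0.95 [-0.733  1.06   0.266]
t 11.00 tz 0.291 F [-4.9 -2.5 -9.8] pos [522.5  15.9  93.1] yaw 0.715 w 13.3 q7 -0.95 [-0.716  1.066  0.291]
t 11.08 tz 0.297 F [ -4.4  -3.6 -10.2] pos [522.5  15.9  93.1] yaw 0.715 w 13.0 q7 -0.95 [-0.731  1.023  0.297]
```

Moment is about 0.28–0.30 N·m by both feel and angle. I'll add 3° to centre it, then release and rise.

```bash
python3 -m inch '[[[0,0,0,1],[0,-0.01,0,2],[0,-0.01,0,3],[0,-0.01,0,3],[0,-0.01,0,3]]]'>/dev/null
for i in 1 2 3 4 5 6; do python3 -m inch '[[[0,0,0,0]]]'>/dev/null; python3 tz.py; done
python3 -m inch '[[[0,0,0,0],[0,0,0,0],[0,0,0,0],[0,0,0,0],[0,0,0,0],[0,0,0,0]]]' 5; python3 tz.py
python3 -m inch '[[[0,0,-1,0],[0,0,-2.5,0],[0,0,-5,0],[0,0,-8,0],[0,0,-11,0],[0,0,-14,0],[0,0,-17,0],[0,0,-17,0]]]'; python3 tz.py
```

```text
t 11.58 tz 0.345 F [ -5.8  -4.1 -10.1] pos [522.5  15.9  93.2] yaw 0.663 w 12.5 q7 -0.99 [-0.731  1.134  0.345]
t 11.67 tz 0.362 F [-4.2 -2.2 -9.8] pos [522.4  16.   93.1] yaw 0.663 w 13.6 q7 -0.99 [-0.772  1.081  0.362]
t 11.75 tz 0.348 F [ -5.   -2.3 -10.4] pos [522.5  15.9  93.1] yaw 0.663 w 12.9 q7 -0.99 [-0.681  1.083  0.348]
t 11.83 tz 0.329 F [ -5.1  -3.3 -10.4] pos [522.4  15.9  93.1] yaw 0.663 w 13.0 q7 -0.99 [-0.724  1.057  0.329]
t 11.92 tz 0.328 F [ -4.6  -2.7 -10.6] pos [522.4  15.9  93.1] yaw 0.663 w 13.3 q7 -0.99 [-0.772  1.012  0.328]
t 12.00 tz 0.327 F [-5.  -2.4 -9.5] pos [522.5  15.9  93.1] yaw 0.663 w 13.0 q7 -0.99 [-0.731  1.071  0.327]
clock: 12.5
eef_pos: [524.7, 16.6, 93.8]
tool_rot: [3.141, -0.002, 0.659]
force: [0.0, 0.3, -0.1]
width: 49.8
gripper_force: 0.0
t 12.50 tz 0.044 F [ 0.   0.3 -0.1] pos [524.7  16.6  93.8] yaw 0.659 w 49.8 q7 -0.99 [-0.008  0.013  0.044]
clock: 13.17
eef_pos: [527.4, 16.5, 269.8]
tool_rot: [3.135, -0.01, 0.659]
force: [0.8, 0.1, 0.3]
width: 49.8
gripper_force: 0.0
t 13.17 tz 0.049 F [0.8 0.1 0.3] pos [527.4  16.5 269.8] yaw 0.659 w 49.8 q7 -0.99 [ 0.009 -0.068  0.049]
```

Snug at about 0.30–0.34 N·m and released cleanly. Next I'll align with the guard, close the fingers and go over behind it.

```bash
python3 -m inch '[[[0,0,-1,-5],[0,0,-2,-10],[0,0,-3,-15],[0,0,-4,-20],[0,0,-4.5,-25],[0,0,-4.5,-29.3],[0,0,-4.5,-29.3]]]' 0 >/dev/null; python3 tz.py
python3 -m inch '[[[2,0,0,0],[4.5,0,0,0],[7,0,0,0],[10,0,0,0],[13,0,0,0],[16,0,0,0],[17.5,0,0,0],[17.5,0,0,0]]]' >/dev/null; python3 tz.py
python3 - <<'E'
from cell import sensors,get_image
from geo import *
o=np.zeros((480,800,3),np.uint8)
o[:,:400]=cv2.resize(get_image('scene')[120:270,235:360],(400,480),interpolation=cv2.INTER_CUBIC)
o[:400,400:]=cv2.resize(get_image('top')[150:240,210:300],(400,400),interpolation=cv2.INTER_CUBIC)
cv2.imwrite('pics/d1.png',o)
E
```

```text
t 13.75 tz 0.041 F [-0.3 -0.3 -0.1] pos [523.9  16.3 309. ] yaw 1.172 w 0.2 q7 -0.53 [0.008 0.035 0.041]
t 14.42 tz 0.027 F [-0.5 -0.1  0.1] pos [592.1 182.7 307.7] yaw 1.174 w 0.3 q7 -0.80 [0.017 0.001 0.027]
```

View pics/d1.png

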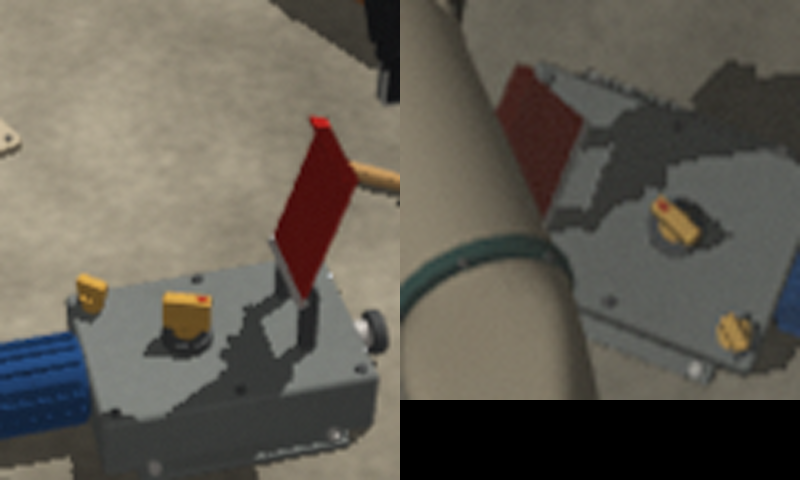

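The plug has turned and the guard stands untouched (scene crop, tip at (320,125)); the closed gripper is behind it, at the upper right. Now lower and push.

```bash
python3 -m inch '[[[0,0,1.5,0],[0,0,3,0],[0,0,4.5,0],[0,0,5.8,0],[0,0,5.8,0]]]' >/dev/null; python3 tz.py
python3 -m inch '[[[-1,0,0,0],[-2,0,0,0],[-2.6,0,0,0],[-3.1,0,0,0],[-3.6,0,0,0],[-4.1,0,0,0],[-4.6,0,0,0]]]' >/dev/null; python3 tz.py
python3 -m inch '[[[-0.5,0,0,0],[-1,0,0,0],[-1.5,0,0,0],[-2,0,0,0],[-2.4,0,0,0]]]' >/dev/null; python3 tz.py
```

```text
t 14.93 tz -0.026 F [-1.1 -0.2  0.8] pos [590.2 174.5 247.8] yaw 1.167 w -0.3 q7 -0.81 [ 0.003  0.034 -0.026]
t 15.52 tz -0.054 F [0.6 0.8 1.4] pos [574.2 134.9 250.8] yaw 1.170 w -0.4 q7 -0.75 [ 0.25  -0.13  -0.054]
t 15.93 tz 0.038 F [0.3 1.5 1.1] pos [564.5 112.5 250.2] yaw 1.170 w -0.2 q7 -0.72 [ 0.195 -0.051  0.038]
```

Run:
```python
import numpy as np
Y=lambda a:76-115*np.cos(a)+2.5*np.sin(a)
Z=lambda a:134+115*np.sin(a)+2.5*np.cos(a)
a0=1.53
for k in range(4):
    a=a0-.055*np.arange(1,9)
    print([[round((Y(x)-Y(a0))/10,2),round((Z(a0)-Z(x))/10,2)] for x in a],a[-1].round(2),Y(a[-1]).round(1),Z(a[-1]).round(1));a0=a[-1]
```

```text
[[np.float64(-0.63), np.float64(0.03)], [np.float64(-1.26), np.float64(0.09)], [np.float64(-1.89), np.float64(0.19)], [np.float64(-2.5), np.float64(0.33)], [np.float64(-3.11), np.float64(0.49)], [np.float64(-3.71), np.float64(0.69)], [np.float64(-4.3), np.float64(0.92)], [np.float64(-4.88), np.float64(1.19)]] 1.09 25.0 237.1
[[np.float64(-0.56), np.float64(0.3)], [np.float64(-1.1), np.float64(0.62)], [np.float64(-1.62), np.float64(0.98)], [np.float64(-2.13), np.float64(1.36)], [np.float64(-2.61), np.float64(1.77)], [np.float64(-3.07), np.float64(2.21)], [np.float64(-3.5), np.float64(2.67)], [np.float64(-3.91), np.float64(3.15)]] 0.65 -14.0 205.6
[[np.float64(-0.38), np.float64(0.51)], [np.float64(-0.73), np.float64(1.03)], [np.float64(-1.05), np.float64(1.58)], [np.float64(-1.35), np.float64(2.14)], [np.float64(-1.61), np.float64(2.71)], [np.float64(-1.83), np.float64(3.3)], [np.float64(-2.03), np.float64(3.91)], [np.float64(-2.19), np.float64(4.52)]] 0.21 -36.0 160.4
[[np.float64(-0.13), np.float64(0.62)], [np.float64(-0.22), np.float64(1.24)], [np.float64(-0.28), np.float64(1.87)], [np.float64(-0.31), np.float64(2.51)], [np.float64(-0.3), np.float64(3.14)], [np.float64(-0.25), np.float64(3.77)], [np.float64(-0.17), np.float64(4.4)], [np.float64(-0.06), np.float64(5.02)]] -0.23 -36.5 110.2
```

```bash
python3 -m inch '[[[-0.6,0,0,0],[-1.25,0,0.1,0],[-1.9,0,0.2,0],[-2.5,0,0.3,0],[-3.1,0,0.5,0],[-3.7,0,0.7,0],[-4.3,0,0.9,0],[-4.9,0,1.2,0]]]' >/dev/null; python3 tz.py
python3 -m inch '[[[-0.55,0,0.3,0],[-1.1,0,0.6,0],[-1.6,0,1,0],[-2.1,0,1.35,0],[-2.6,0,1.75,0],[-3.05,0,2.2,0],[-3.5,0,2.65,0],[-3.9,0,3.15,0]]]' >/dev/null; python3 tz.py
python3 - <<'E'
from cell import sensors,get_image
from geo import *
o=cv2.resize(get_image('scene')[120:270,215:375],(640,600),interpolation=cv2.INTER_CUBIC)
cv2.imwrite('pics/d2.png',o)
E
```

```text
t 16.60 tz 0.035 F [0.3 0.2 0.3] pos [545.5  67.3 238.2] yaw 1.170 w 0.1 q7 -0.65 [ 0.074 -0.004  0.035]
t 17.27 tz -0.025 F [0.5 0.7 0.9] pos [530.3  31.4 206.4] yaw 1.170 w -0.4 q7 -0.59 [ 0.02  -0.022 -0.025]
```

View pics/d2.png

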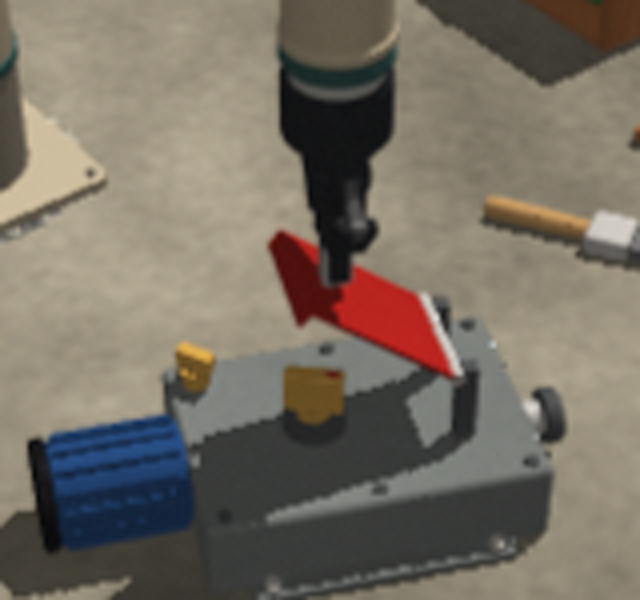

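The guard is folding well, with the fingertips (px 338,280) on its outer face. I'll continue and slow down near shut.

```bash
python3 -m inch '[[[-0.4,0,0.5,0],[-0.7,0,1,0],[-1.05,0,1.6,0],[-1.35,0,2.1,0],[-1.6,0,2.7,0],[-1.8,0,3.2,0],[-1.95,0,3.7,0],[-2.1,0,4.1,0]]]' >/dev/null; python3 tz.py
python3 -m inch '[[[0,0,0.2,0],[-0.1,0,0.4,0],[-0.1,0,0.6,0],[-0.2,0,0.8,0],[-0.2,0,1,0],[-0.2,0,1.2,0],[-0.2,0,1.4,0],[-0.2,0,1.6,0]]]' >/dev/null; python3 tz.py
python3 -m inch '[[[0,0,0.1,0],[0,0,0.2,0],[0,0,0.3,0],[0,0,0.4,0],[0,0,0.5,0],[0,0,0.6,0]]]' >/dev/null; python3 tz.py
```

```text
t 17.98 tz -0.020 F [-0.5  0.6  0.3] pos [522.2  12.5 165.1] yaw 1.170 w -0.1 q7 -0.57 [ 0.008 -0.072 -0.02 ]
t 18.65 tz 0.029 F [-0.8 -0.9  0.7] pos [521.6  10.8 149.7] yaw 1.170 w 0.1 q7 -0.57 [-0.085  0.002  0.029]
t 19.15 tz 0.001 F [0.4 0.3 1.4] pos [521.6  10.8 143.8] yaw 1.170 w 0.0 q7 -0.58 [-0.045  0.045  0.001]
```

```bash
cat > fz.py <<'E'
import sys
from cell import sensors
s=sensors.read_state();print(s['clock'],s['eef_pos'].round(2),s['force'].round(1));sys.exit(int(s['force'][2]>5))
E
python3 -m inch '[[[0,0,0.08,0],[0,0,0.16,0],[0,0,0.24,0],[0,0,0.32,0],[0,0,0.4,0],[0,0,0.4,0]]]' >/dev/null; python3 fz.py &&
python3 -m inch '[[[0,0,0.05,0],[0,0,0.1,0],[0,0,0.15,0],[0,0,0.2,0],[0,0,0.2,0]]]' >/dev/null && python3 fz.py &&
python3 -m inch '[[[0,0,0.03,0],[0,0,0.06,0],[0,0,0.1,0],[0,0,0.1,0]]]' >/dev/null && python3 fz.py &&
python3 -m inch '[[[0,0,0.03,0],[0,0,0.06,0],[0,0,0.1,0],[0,0,0.1,0]]]' >/dev/null && python3 fz.py &&
python3 -m inch '[[[0,0,0.03,0],[0,0,0.06,0],[0,0,0.1,0],[0,0,0.1,0]]]' >/dev/null && python3 fz.py
```

```text
19.65 [521.54  10.86 139.69] [-0.4  0.9  0.5]
20.0667 [521.56  10.82 137.73] [0.6 0.2 0.2]
20.4 [521.54  10.84 136.76] [-0.2 -0.6 -0.1]
20.7333 [521.59  10.81 136.5 ] [-2.5 -1.2  7.2]
```

Rigid stop at exactly the predicted height, 136.5 mm. I'll lift off and check.

```bash
python3 -m inch '[[[0,0,0,0],[0,0,-0.2,0],[0,0,-0.6,0],[0,0,-1.5,0],[0,0,-3.5,0],[0,0,-6,0],[0,0,-9,0],[0,0,-12,0]]]' >/dev/null; python3 fz.py
python3 -m inch '[[[0,0,-2,0],[0,0,-4,0],[0,0,-4,0],[0,0,-4,0],[0,0,-4,0]]]' >/dev/null; python3 fz.py
python3 - <<'E'
from cell import sensors,get_image
from geo import *
o=cv2.resize(get_image('scene')[140:280,215:375],(640,560),interpolation=cv2.INTER_CUBIC)
cv2.imwrite('pics/d3.png',o)
E
```

```text
21.4 [521.12  10.86 257.41] [ 1.  -0.4 -1.3]
21.8167 [520.95  10.78 295.45] [ 0.5 -0.2 -0.1]
```

View pics/d3.png

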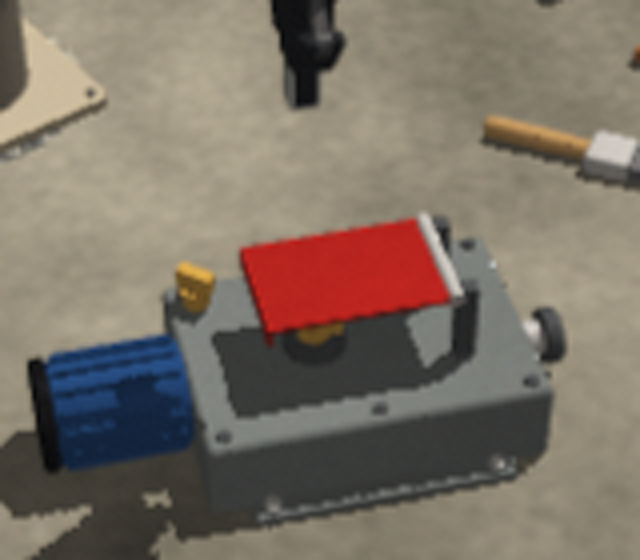

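The guard lies level over the plug (px 350,275), the spare is untouched, and the gripper is clear. Handing in.

```bash
python3 -c "from cell import order;print(order.finish_job())"
```

```text
the job is handed in; nothing more can be done
None
```

The plug is screwed in snug (about 0.30–0.34 N·m measured, below the 0.46 N·m crack limit), the red guard is folded fully shut to its stop, and I touched nothing else on the bench; the job was handed in at about 22 s with the gripper clear.

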